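# Stand up the gas cylinder against the stop

## Robot

A 6-joint arm with a two-finger parallel gripper is mounted at the origin on a cart in front of the work surface, level with it; the furniture and walls round the work are solid. World frame = base frame: x ahead of the robot, y to its left, z up, the work surface at z = 0. Lengths are in m, angles in rad, forces in N, time in s.
With the tool pointing down it reaches from about 0.35 to 0.775 m from the base axis. Payload 7.3 kg.
Tool frame: the origin (TCP) lies on the centre line of the jaws, within the pads' length; the fingertips stand 17 mm ahead of it and the grasp point (between the pads) lies 2 mm behind it (robot.tcp_to_tips is the distance from the TCP to the fingertips, in m); z points along the fingers, y is the line along which they close (so a half turn about z gives the same grasp; the last joint's range is limited). The gripper opens to 92 mm and grips with 3 to 60 N. Pads are 19 mm wide; open, the fingers measure 130 mm over their backs; the gripper's body (75 mm by 190 mm) begins 47 mm behind the grasp point.
Start: joints at [-0.146, 0.342, 1.524, -0, 1.275, -0.146], TCP at [0.525, 0, 0.244] pointing down, gripper open.
Joint ranges: [-2.53, 2.53], [-0.77, 2.02], [0.04, 2.7], [-1, 4.14], [0.28, 2.66], [-3.11, 3.11]. Speed limits (rad/s): [2.57, 2.57, 3.14, 3.14, 3.14, 3.14].

## Interface

Orientations are given as [roll, pitch, yaw] about the fixed x, y, z axes, in that order (R = Rz(yaw) Ry(pitch) Rx(roll)).
In Python, from cell import robot gives the robot as it stands. The module is installed in compiled form; this text tells all that it offers.
- The arm moves only by the tool carry_out, never from a script. Its argument "commands" is a list of rows, each a list of 3 entries, a list of its own where there are three numbers: the shift along the tool's x, y, z in m, then the turn about the tool's z in rad, then the opening, from 0 (shut) to 1 (fully open). In form: [[[dx, dy, dz], yaw, claw], ...]. A call has 1 to 20 rows; each row shifts and turns the commanded pose from where the row before left it, along the tool's axes as they then stand; what a row does not reach is not made up. A row lasts 1/8 s, in which the tool goes at most 62.5 mm and 10.7 degrees, less where a joint would pass 70% of its speed; a pose out of reach is approached as far as the arm can. A call is refused whole if a number of a shift passes 0.0625 or a number of a turn 0.188, either way. A call with a gripper value outside its range is refused whole. The fingers move at their own pace and stop on an object; "newtons" is the grip in N (left out, the last holds). Time passes only in rows, so rows that do not move let the fingers close. It gives the time, the measured TCP pose, the force, the opening and the grip force at its end, in the units of the state.
- robot.observe(): the state, without advancing time (a new reading comes with each control period).
- robot.read_camera(name): name is "scene" or "side" or "wrist"; returns a dict with "pixels" (384x512x3 uint8, red, green, blue), "fx", "fy", "cx", "cy" (pixels), "view" (4x4, takes a point from world to camera coordinates); the wrist camera has in their place "T_tool_cam" (4x4, takes a point from camera to tool coordinates, whose origin is the TCP and whose axes are the flange's). Camera axes: x right, y up, looking along -z (the intrinsics and any distortion apply to the point x, -y, -z); pixel columns grow to the right and rows downward; lengths in m; the calibration is good to about 2 mm. The wrist camera is an equidistant fisheye: a pixel r from the principal point sees the ray r / f radians off the axis. A picture is of the moment at which its call begins: read the wrist's pose just before it. There is no depth.
- robot.hand_in(): hands the job in; it is judged then, once.
Trained networks look in a picture, given as the dict that the camera call returned (one of the last four; its "shot" number tells which), for a name from the list of things; names that differ only in an ending like _2 or _b are one class to them, and where a whole thing is asked for, a point or a joint stands for the part that bears it (a point fixed in the world has none). Each returns a list of dicts, best first, with "p" (0 to 1); they miss things now and then, are a little off and sometimes report something else, mostly with a low value. They report only what shows in the picture. A call takes as long as a camera call.
- robot.find_in(picture, name): "at" ([column, row] in pixels, amid what is visible of it).
- robot.tip_of(picture, name): "at" ([column, row] in pixels: a listed point, or the origin of a listed thing).
The state is a dict: "time": time; "qpos": joint angles; "qvel": joint speeds; "joint_efforts": joint torques, N m; "tool_pos": TCP position; "tool_rot": TCP orientation; "contact_force": force on the tool from outside, world axes, zero at the start; "torque": the same for the moment, N m; "opening": finger opening in m; "grip_force": force on a finger pad.
Only numpy, scipy, OpenCV 4.12 (cv2) and the standard library are available. Lean on these libraries where they do the work, as an engineer would, in place of code of your own. Each camera call takes 0.05 s, during which the arm holds its last target. There are 200 camera calls.

## Task

Stand the green gas cylinder upright, valve cap up: slide it till its foot butts against the wall of the yellow stop, then, with the foot kept low and braced there, raise the cap end until the cylinder stands by itself close against the wall in the bay it lies in front of, and let go. Leave the blue cylinder lying where it is.

Things in the scene. Friction and masses are not known exactly. Their poses are not given: they have to be found in the camera images.
- green_cylinder: green gas cylinder, 190 mm long, 0.3 to 0.6 kg, lying, foot towards the stop. Black eight-sided foot boot (28 mm long) and band keep it from rolling: 52 mm across flats; 50 mm round body, white paper band, shoulder ending 131 mm from the foot, then a white valve cap. Origin: centre of the foot's end face; x axis: from foot to cap. Lying: x level, origin 26 mm up. Standing: x straight up, origin at table height.
- green_cap (a point): grip point on the green cylinder's axis, 165 mm from its foot, amid the white round valve cap (26 mm diameter, straight, 139 to 190 mm from the foot). Gripped lightly across here, the cylinder can pivot about the line between the fingers while its foot rests on the table.
- blue_cylinder: the same cylinder in blue, not to be moved: same size, origin and axes. The two lie side by side about 120 mm apart, one in front of each bay of the stop, feet 15 to 35 mm from its wall; which is where varies.
- stop: yellow stop fixed to the table: wall 250 mm wide, 70 high, with three ribs (30 high, 60 mm out from the wall) bounding two bays 110 mm wide; table as floor. Origin: table height, mid wall, on its front face. x: level, out of the wall to the cylinders and roughly to the robot; y: along the wall, bay middles at -60 and +60 mm. During raising the foot's upper edge slides down the wall; stood touching it, the axis is 26 mm out.

How it is judged:
By the outcome, as a careful person would: the job done as asked, in the order asked, and still so for the second after the job is handed in, with the robot touching nothing.
It also fails if it takes over 42 s, if anything falls off the work surface, if the arm or the gripper's body presses on something with over 40 N, if the wrist force passes 120 N, or if a joint passes its speed limit or range.

## Working session

There is one attempt and no reset: what is moved stays moved. The work goes in short steps, Python scripts to look and compute and a tool call to move; the robot and the scene stay as the last step left them, time stands still between calls to the robot, and variables do not carry over. Pictures are saved under pics/ and viewed, at most 10 in all, crops included, and the job is handed in when it is done.

Besides the shell and the picture viewer there is one more tool, called after ">>>" by a JSON object that holds its "name" and its "arguments". carry_out: Moves the arm, as the interface text tells. Its arguments: {"type":"object","properties":{"commands":{"type":"array"},"newtons":{"type":"number"}},"required":["commands"]}

```bash
mkdir -p pics; cat > h.py <<'E'
import numpy as np, cv2
from cell import robot
from scipy.spatial.transform import Rotation as R
def pix2plane(p,uv,z):
    V=np.array(p["view"]); u,v=uv
    d=np.array([(u-p["cx"])/p["fx"],-(v-p["cy"])/p["fy"],-1.0])
    Rw=V[:3,:3].T; c=-Rw@V[:3,3]; d=Rw@d
    return c+d*(z-c[2])/d[2]
def save(p,n): cv2.imwrite("pics/"+n+".png",p["pixels"][:,:,::-1])
E
python3 - <<'E'
from h import *
s=robot.observe(); print(s["tool_pos"],s["tool_rot"],s["time"])
ims=[]
for cam in ("scene","side"):
    p=robot.read_camera(cam); ims.append(p["pixels"])
    print(cam,[k for k in p if k!="pixels"], -np.array(p["view"])[:3,:3].T@np.array(p["view"])[:3,3])
    for n,z in (("green_cylinder",.026),("green_cap",.026),("blue_cylinder",.026),("stop",0)):
        for r in robot.tip_of(p,n)[:2]: print(n,"tip",np.round(r["at"],1),round(r["p"],2),np.round(pix2plane(p,r["at"],z),4))
        for r in robot.find_in(p,n)[:1]: print(n,"find",np.round(r["at"],1),round(r["p"],2))
cv2.imwrite("pics/a.png",cv2.resize(np.vstack(ims),None,fx=.78,fy=.78)[:,:,::-1])
E
```

```text
[5.24632272e-01 6.08967415e-05 2.43060269e-01] [-3.14011994e+00 -2.02378028e-04  1.57077622e+00] 0.0
scene ['fx', 'fy', 'cx', 'cy', 'view', 'shot'] [-0.1094192  -0.50337663  0.42562772]
green_cylinder tip [253.2 193.2] 0.83 [ 0.6171 -0.0898  0.026 ]
green_cylinder find [235.3 202.1] 0.87
green_cap tip [214.5 215.1] 0.8 [ 0.4701 -0.07    0.026 ]
green_cap find [235.8 202.1] 0.56
blue_cylinder tip [294.  198.5] 0.82 [ 0.6413 -0.1957  0.026 ]
blue_cylinder find [277.5 210.7] 0.78
stop tip [276.4 201.1] 0.9 [ 0.6525 -0.1411  0.    ]
stop find [282.  189.5] 0.62
side ['fx', 'fy', 'cx', 'cy', 'view', 'shot'] [ 0.26974041 -0.79915796  0.54512019]
green_cylinder tip [280.7 180.9] 0.56 [ 0.6334 -0.0882  0.026 ]
green_cylinder find [240.3 187.9] 0.96
green_cap tip [194.5 194.7] 0.74 [ 0.4658 -0.0697  0.026 ]
green_cap find [237.9 189.2] 0.73
blue_cylinder tip [310.8 213.1] 0.71 [ 0.6374 -0.2021  0.026 ]
blue_cylinder find [267.2 220.5] 0.97
stop tip [305.  203.7] 0.75 [ 0.6599 -0.1417  0.    ]
stop find [306.7 192.5] 0.68
```

View pics/a.png

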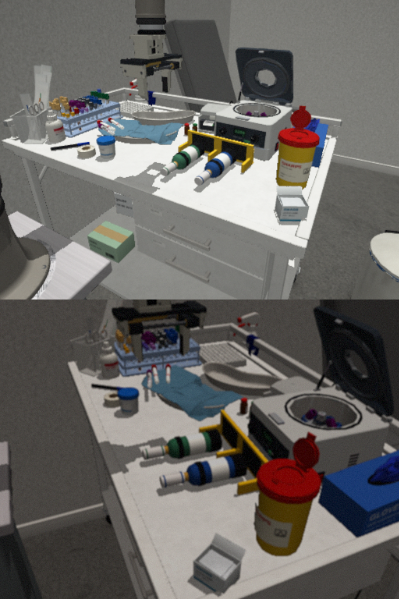

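The picture shows the green cylinder on the left and the blue one on the right, lying in front of the yellow stop, caps toward the robot. In the scene view the green cap is near (214,215) and its foot near (253,193), which agrees with the networks. Next I measure with the wrist camera.

```bash
cat >> h.py <<'E'
def wplane(p,s,uv,z):
    T=np.array(p["T_tool_cam"]); x=(uv[0]-p["cx"])/p["fx"]; y=(uv[1]-p["cy"])/p["fy"]
    r=np.hypot(x,y); k=np.sin(r)/max(r,1e-9); d=np.array([x*k,-y*k,-np.cos(r)])
    Rt=R.from_euler("xyz",s["tool_rot"]).as_matrix()
    c=Rt@T[:3,3]+s["tool_pos"]; d=Rt@T[:3,:3]@d
    return c+d*(z-c[2])/d[2]
def wlook(name):
    s=robot.observe(); p=robot.read_camera("wrist"); save(p,name)
    print("t",s["time"],"tcp",np.round(s["tool_pos"],4),np.round(s["tool_rot"],3))
    for n,z in (("green_cylinder",.026),("green_cap",.026),("blue_cylinder",.026),("stop",0)):
        for r in robot.tip_of(p,n)[:2]: print(n,"tip",np.round(r["at"],1),round(r["p"],2),np.round(wplane(p,s,r["at"],z),4))
    return s,p
E
python3 - <<'E'
from h import *
s,p=wlook("w0"); print(np.round(p["T_tool_cam"],3),p["fx"])
E
```

```text
t 0.9 tcp [0.525  0.     0.2438] [3.141 0.    1.571]
green_cylinder tip [334.7 236.2] 0.71 [ 0.6367 -0.0829  0.026 ]
green_cap tip [209.8 230.2] 0.65 [ 0.4706 -0.073   0.026 ]
green_cap tip [326.1 304.3] 0.5 [ 0.6363 -0.1945  0.026 ]
blue_cylinder tip [329.1 306.6] 0.78 [ 0.6416 -0.1993  0.026 ]
stop tip [340.8 263.5] 0.8 [ 0.6592 -0.1391  0.    ]
[[-0.001  0.967  0.254  0.069]
 [ 1.     0.001  0.     0.   ]
 [ 0.     0.254 -0.967 -0.142]
 [ 0.     0.     0.     1.   ]] 297.3186396354542
```

View pics/w0.png

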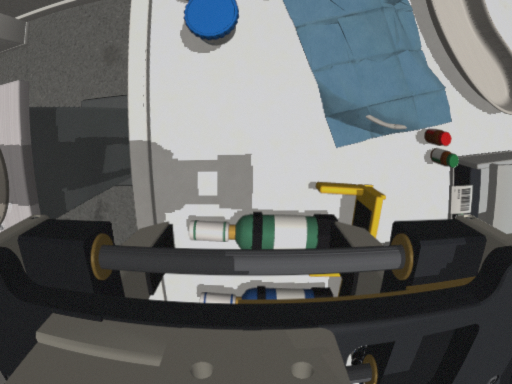

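The wrist view shows the green cap end near (190,231) and the foot near (335,232). That agrees with the other cameras: cap about (0.470,-0.071), foot about (0.635,-0.085). I'm moving above the cap with the jaws across it.

>>> {"name": "carry_out", "arguments": {"commands": [[[-0.036,-0.028,0.03],0,0.7],[[-0.036,-0.028,0.03],0,0.7],[[0,0,0.03],-0.184,0.7],[[0,0,0],-0.184,0.7],[[0,0,0],-0.184,0.7],[[0,0,0],-0.184,0.7],[[0,0,0],-0.184,0.7],[[0,0,0],-0.184,0.7],[[0,0,0],-0.184,0.7],[[0,0,0],-0.184,0.7],[[0,0,0],0,0.7],[[0,0,0],0,0.7]]}}

```text
time: 2.65
tool_pos: [0.4691, -0.072, 0.1538]
tool_rot: [3.142, 0.0, 3.039]
contact_force: [-0.4, -0.1, -0.9]
opening: 0.0642
grip_force: 0.0
```

```bash
python3 - <<'E'
from h import *
s,p=wlook("w1"); print(np.round(s["qpos"],2))
E
```

```text
t 2.65 tcp [ 0.4691 -0.072   0.1538] [3.142 0.    3.039]
green_cap tip [250.1 196.5] 0.63 [ 0.4733 -0.073   0.026 ]
[-0.31  0.35  1.79  0.    1.   -1.78]
```

View pics/w1.png

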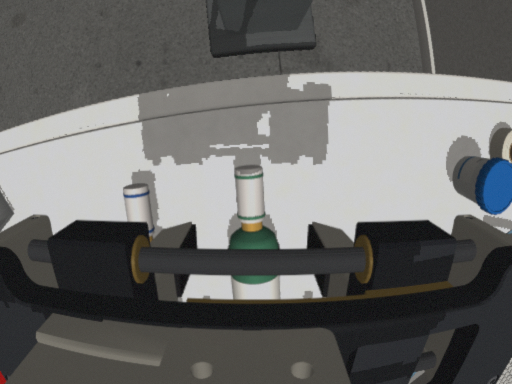

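The wrist view shows the green cap between the fingers, its end near (249,172) and the white band mid-width near (256,288). Next I get the axis line and the stop's orientation.

```bash
python3 - <<'E'
from h import *
s=robot.observe(); p=robot.read_camera("wrist")
for uv,z in (((249.5,170),.028),((250.5,205),.026),((256.5,290),.026),((254,250),.026)): print(uv,np.round(wplane(p,s,uv,z),4))
p=robot.read_camera("side"); p2=robot.read_camera("scene")
a=cv2.resize(p["pixels"][140:250,170:370],None,fx=3.5,fy=3.5,interpolation=cv2.INTER_CUBIC)[:290]
b=cv2.resize(p2["pixels"][145:245,200:330],None,fx=5.38,fy=3,interpolation=cv2.INTER_CUBIC)[:300]
a=cv2.resize(p["pixels"][140:250,170:370],(700,385))
cv2.imwrite("pics/s1.png",a[:,:,::-1])
E
```

```text
(249.5, 170) [ 0.4478 -0.0709  0.028 ]
(250.5, 205) [ 0.4816 -0.0735  0.026 ]
(256.5, 290) [ 0.5763 -0.0768  0.026 ]
(254, 250) [ 0.5286 -0.0748  0.026 ]
```

View pics/s1.png

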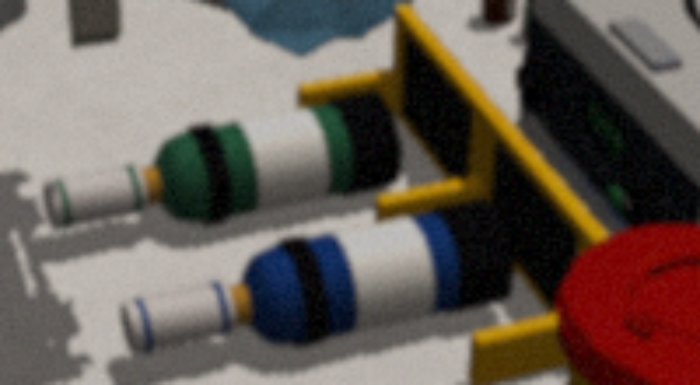

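The side crop shows green and blue in their bays, with rib-end tops at crop (300,87), (380,200) and (473,345), and the wall top running from (398,8) to about (605,232).

```bash
python3 - <<'E'
from h import *
p=robot.read_camera("side")
f=lambda x,y,z: np.round(pix2plane(p,(170+x/3.5,140+y/3.5),z),4)
for a in ((300,90,.03),(380,203,.03),(473,345,.03),(398,12,.07),(600,232,.07),(345,345,.0)): print(a,f(*a))
print("green foot/cap end axis",f(372,140,.03),f(48,203,.026), "blue",f(480,255,.03),f(128,327,.026))
E
```

```text
(300, 90, 0.03) [ 0.6083 -0.0241  0.03  ]
(380, 203, 0.03) [ 0.6022 -0.1437  0.03  ]
(473, 345, 0.03) [ 0.5928 -0.2642  0.03  ]
(398, 12, 0.07) [ 0.6676 -0.0269  0.07  ]
(600, 232, 0.07) [ 0.6619 -0.2556  0.07  ]
(345, 345, 0.0) [ 0.5534 -0.2088  0.    ]
green foot/cap end axis [ 0.6241 -0.0876  0.03  ] [ 0.4444 -0.0723  0.026 ] blue [ 0.629  -0.2036  0.03  ] [ 0.4504 -0.1853  0.026 ]
```

>>> {"name": "carry_out", "arguments": {"commands": [[[-0.003,0,0.03],-0.03,0.7],[[0,0,0.03],0,0.7],[[0,0,0.03],0,0.7],[[0,0,0.025],0,0.7],[[0,0,0.015],0,0.7],[[0,0,0],0,0.7],[[0,0,0],0,0.2],[[0,0,0],0,0.2],[[0,0,0],0,0.2],[[0,0,0],0,0.2],[[0,0,0],0,0.2]], "newtons": 8}}

```text
time: 4.47
tool_pos: [0.4721, -0.0724, 0.024]
tool_rot: [-3.141, 0.0, 3.073]
contact_force: [-0.9, -0.3, 2.4]
opening: 0.0259
grip_force: 8.0
```

>>> {"name": "carry_out", "arguments": {"commands": [[[-0.005,0,0],0,0.2],[[-0.005,0,0],0,0.2],[[-0.004,0,0],0,0.2],[[-0.002,0,0],0,0.2],[[0,0,0],0,0.2]]}}

```text
time: 5.1
tool_pos: [0.4869, -0.073, 0.0237]
tool_rot: [3.141, -0.003, 3.073]
contact_force: [-4.7, -0.1, 6.6]
opening: 0.0255
grip_force: 8.0
```

>>> {"name": "carry_out", "arguments": {"commands": [[[-0.002,0,0],0,0.2],[[-0.002,0,0],0,0.2],[[0,0,0],0,0.2]]}}

```text
time: 5.48
tool_pos: [0.4908, -0.0733, 0.0237]
tool_rot: [3.141, -0.003, 3.073]
contact_force: [-5.5, -0.2, 6.5]
opening: 0.0256
grip_force: 8.0
```

>>> {"name": "carry_out", "arguments": {"commands": [[[-0.002,0,0],0,0.2],[[-0.001,0,0],0,0.2],[[0,0,0],0,0.2]]}}

```text
time: 5.85
tool_pos: [0.4937, -0.0735, 0.0237]
tool_rot: [3.141, -0.003, 3.073]
contact_force: [-5.7, 0.8, 6.6]
opening: 0.0256
grip_force: 8.0
```

```bash
python3 - <<'E'
from h import *
p=robot.read_camera("side")
for n in ("green_cylinder","green_cap","blue_cylinder","stop"):
    for r in robot.tip_of(p,n)[:1]: print(n,np.round(r["at"],1),round(r["p"],2),np.round(pix2plane(p,r["at"],0 if n=="stop" else .026),4))
a=cv2.resize(p["pixels"][140:250,170:370],(700,385))
cv2.imwrite("pics/s2.png",a[:,:,::-1])
E
```

```text
green_cylinder [289.8 178.4] 0.59 [ 0.6536 -0.0869  0.026 ]
green_cap [203.7 192.4] 0.62 [ 0.4838 -0.069   0.026 ]
blue_cylinder [308.6 207.5] 0.76 [ 0.6418 -0.1859  0.026 ]
stop [308.4 203.7] 0.88 [ 0.6659 -0.1442  0.    ]
```

View pics/s2.png

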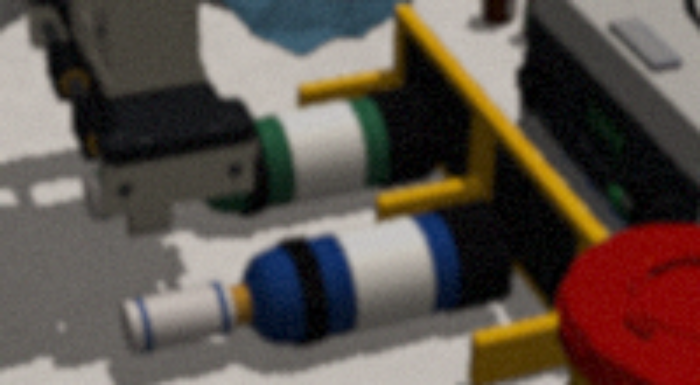

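The side crop shows the green cylinder has moved about 20 mm with the grip, its foot now close to the wall near (460,125). Blue has not moved. I'm continuing until contact.

>>> {"name": "carry_out", "arguments": {"commands": [[[-0.001,0,0],0,0.2],[[-0.001,0,0],0,0.2],[[0,0,0],0,0.2]], "newtons": 12}}

```text
time: 6.48
tool_pos: [0.4956, -0.0736, 0.0237]
tool_rot: [3.141, -0.003, 3.073]
contact_force: [-6.6, 0.4, 6.0]
opening: 0.0258
grip_force: 12.0
```

>>> {"name": "carry_out", "arguments": {"commands": [[[-0.001,0,0],0,0.2],[[-0.001,0,0],0,0.2],[[0,0,0],0,0.2]]}}

```text
time: 6.85
tool_pos: [0.4977, -0.0737, 0.0237]
tool_rot: [3.141, -0.003, 3.073]
contact_force: [-5.0, 0.1, 5.9]
opening: 0.0257
grip_force: 12.0
```

>>> {"name": "carry_out", "arguments": {"commands": [[[-0.001,0,0],0,0.2],[[-0.001,0,0],0,0.2],[[0,0,0],0,0.2]]}}

```text
time: 7.22
tool_pos: [0.4996, -0.0739, 0.0237]
tool_rot: [3.141, -0.003, 3.073]
contact_force: [-5.5, 1.2, 6.8]
opening: 0.0253
grip_force: 12.0
```

>>> {"name": "carry_out", "arguments": {"commands": [[[-0.001,0,0],0,0.2],[[-0.001,0,0],0,0.2],[[0,0,0],0,0.2]]}}

```text
time: 7.6
tool_pos: [0.5016, -0.074, 0.0237]
tool_rot: [3.141, -0.003, 3.073]
contact_force: [-5.1, 1.3, 5.6]
opening: 0.026
grip_force: 12.0
```

>>> {"name": "carry_out", "arguments": {"commands": [[[-0.001,0,0],0,0.2],[[-0.001,0,0],0,0.2],[[0,0,0],0,0.2]]}}

```text
time: 7.98
tool_pos: [0.5036, -0.0741, 0.0237]
tool_rot: [3.141, -0.003, 3.073]
contact_force: [-5.0, 0.4, 6.2]
opening: 0.0256
grip_force: 12.0
```

```bash
python3 - <<'E'
from h import *
p=robot.read_camera("scene")
a=cv2.resize(p["pixels"][150:240,210:330],(720,540),interpolation=cv2.INTER_CUBIC)
cv2.imwrite("pics/s3.png",a[:,:,::-1])
E
```

```text
(no output)
```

View pics/s3.png

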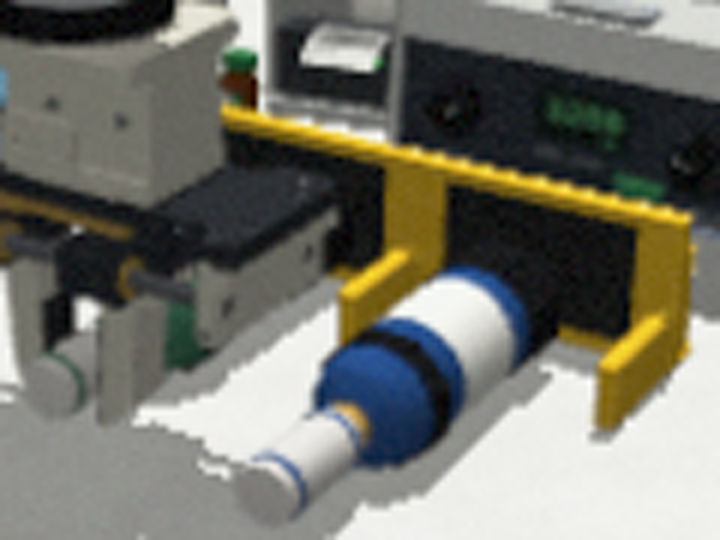

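The scene crop shows the cap held between the fingers at about (70,370) and blue untouched. The foot contact is hidden. The force is still plain sliding friction, so I keep going.

>>> {"name": "carry_out", "arguments": {"commands": [[[-0.001,0,0],0,0.2],[[-0.001,0,0],0,0.2],[[0,0,0],0,0.2]]}}

```text
time: 8.4
tool_pos: [0.5044, -0.0741, 0.0236]
tool_rot: [3.141, -0.006, 3.073]
contact_force: [-9.5, 1.1, 9.9]
opening: 0.0257
grip_force: 12.0
```

>>> {"name": "carry_out", "arguments": {"commands": [[[-0.001,0,0],0,0.2],[[-0.001,0,0],0,0.2],[[0,0,0],0,0.2]]}}

```text
time: 8.78
tool_pos: [0.5051, -0.0741, 0.0233]
tool_rot: [3.14, -0.009, 3.073]
contact_force: [-13.3, -0.2, 10.5]
opening: 0.0255
grip_force: 12.0
```

Contact: the force rose at TCP x ≈ 0.504. Next I work out the raising path.

```bash
python3 - <<'E'
import numpy as np
t=np.radians(np.arange(0,91,3)); L=165
X=L*np.cos(t)+26*np.sin(t)-L; Z=L*np.sin(t)+26*np.cos(t)-26
for i in range(30): print(3*(i+1), "[%.1f,%.1f]"%(X[i+1]-X[i],-(Z[i+1]-Z[i])), end=" ")
E
```

```text
3 [1.1,-8.6] 6 [0.7,-8.5] 9 [0.2,-8.4] 12 [-0.2,-8.2] 15 [-0.7,-8.1] 18 [-1.1,-7.9] 21 [-1.6,-7.7] 24 [-2.0,-7.5] 27 [-2.5,-7.2] 30 [-2.9,-6.9] 33 [-3.4,-6.7] 36 [-3.8,-6.3] 39 [-4.2,-6.0] 42 [-4.6,-5.7] 45 [-5.0,-5.3] 48 [-5.3,-5.0] 51 [-5.7,-4.6] 54 [-6.0,-4.2] 57 [-6.3,-3.8] 60 [-6.7,-3.4] 63 [-6.9,-2.9] 66 [-7.2,-2.5] 69 [-7.5,-2.0] 72 [-7.7,-1.6] 75 [-7.9,-1.1] 78 [-8.1,-0.7] 81 [-8.2,-0.2] 84 [-8.4,0.2] 87 [-8.5,0.7] 90 [-8.6,1.1]
```

>>> {"name": "carry_out", "arguments": {"commands": [[[0.0025,0,-0.002],0,0.2],[[0.0011,0,-0.0066],0,0.2],[[0.0007,0,-0.0085],0,0.2],[[0.0002,0,-0.0084],0,0.2],[[-0.0002,0,-0.0082],0,0.2],[[-0.0007,0,-0.0081],0,0.2],[[0,0,0],0,0.2]], "newtons": 9}}

```text
time: 9.65
tool_pos: [0.5056, -0.0746, 0.0663]
tool_rot: [-3.141, 0.001, 3.073]
contact_force: [-3.1, 1.1, -1.5]
opening: 0.0259
grip_force: 9.0
```

>>> {"name": "carry_out", "arguments": {"commands": [[[-0.0011,0,-0.0079],0,0.2],[[-0.0016,0,-0.0077],0,0.2],[[-0.002,0,-0.0075],0,0.2],[[-0.0025,0,-0.0072],0,0.2],[[-0.0029,0,-0.0069],0,0.2],[[0,0,0],0,0.2]]}}

```text
time: 10.4
tool_pos: [0.5159, -0.0754, 0.1034]
tool_rot: [-3.141, 0.001, 3.073]
contact_force: [-0.5, -0.2, -1.7]
opening: 0.0259
grip_force: 9.0
```

```bash
python3 - <<'E'
from h import *
p=robot.read_camera("side"); q=robot.read_camera("scene")
a=cv2.resize(p["pixels"][100:250,170:370],(600,450))
b=cv2.resize(q["pixels"][130:240,190:330],(600,471))
cv2.imwrite("pics/s4.png",cv2.resize(np.vstack([a,b]),None,fx=.64,fy=.64)[:,:,::-1])
E
```

```text
(no output)
```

View pics/s4.png

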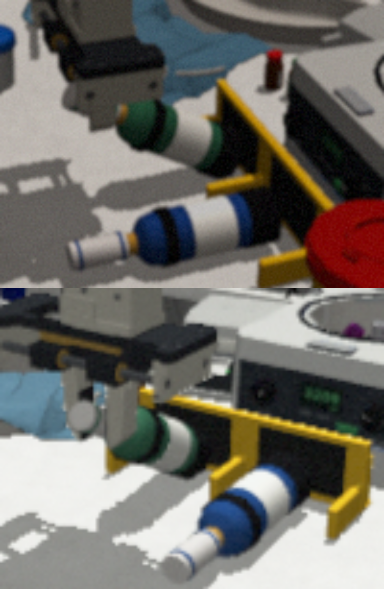

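The picture shows the cylinder tilted about 30°, foot low in its bay by the wall (top view about (245,145)), and blue unmoved. I'm continuing with a slight push towards the wall.

>>> {"name": "carry_out", "arguments": {"commands": [[[-0.0044,0,-0.0067],0,0.2],[[-0.0048,0,-0.0063],0,0.2],[[-0.0042,0,-0.006],0,0.2],[[-0.0046,0,-0.0057],0,0.2],[[-0.005,0,-0.0053],0,0.2],[[0,0,0],0,0.2]]}}

```text
time: 11.25
tool_pos: [0.5392, -0.077, 0.1333]
tool_rot: [-3.141, 0.002, 3.073]
contact_force: [-0.9, 0.7, -0.1]
opening: 0.0258
grip_force: 9.0
```

>>> {"name": "carry_out", "arguments": {"commands": [[[-0.0053,0,-0.005],0,0.2],[[-0.0057,0,-0.0046],0,0.2],[[-0.006,0,-0.0042],0,0.2],[[-0.0063,0,-0.0038],0,0.2],[[-0.0067,0,-0.0034],0,0.2],[[0,0,0],0,0.2]]}}

```text
time: 12.0
tool_pos: [0.5689, -0.079, 0.154]
tool_rot: [-3.141, 0.001, 3.073]
contact_force: [0.6, 0.0, -1.5]
opening: 0.0256
grip_force: 9.0
```

>>> {"name": "carry_out", "arguments": {"commands": [[[-0.0069,0,-0.0029],0,0.2],[[-0.0072,0,-0.0025],0,0.2],[[-0.0075,0,-0.002],0,0.2],[[-0.0077,0,-0.0016],0,0.2],[[-0.0079,0,-0.0011],0,0.2],[[0,0,0],0,0.2]]}}

```text
time: 12.75
tool_pos: [0.6059, -0.0815, 0.1637]
tool_rot: [-3.142, 0.0, 3.073]
contact_force: [-0.7, 0.1, -4.6]
opening: 0.026
grip_force: 9.0
```

```bash
python3 - <<'E'
from h import *
p=robot.read_camera("side"); 
for n in ("green_cylinder","green_cap"):
    for r in robot.tip_of(p,n)[:1]: print(n,np.round(r["at"],1),round(r["p"],2),np.round(pix2plane(p,r["at"],.17 if n=="green_cap" else .007),4))
q=robot.read_camera("scene")
a=cv2.resize(p["pixels"][100:250,170:370],(600,450))
b=cv2.resize(q["pixels"][130:240,190:330],(600,471))
cv2.imwrite("pics/s5.png",cv2.resize(np.vstack([a,b]),None,fx=.64,fy=.64)[:,:,::-1])
E
```

```text
green_cylinder [282.4 191.7] 0.74 [ 0.6331 -0.0981  0.007 ]
green_cap [264.4 117.1] 0.66 [ 0.5942 -0.0915  0.17  ]
```

View pics/s5.png

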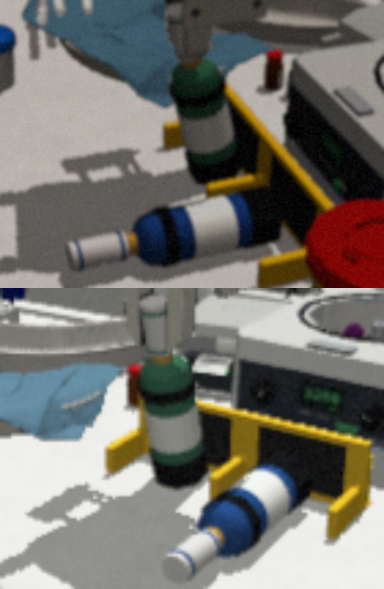

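The picture shows it tilted about 73°, foot on the floor of its bay by the wall, and blue unmoved. The downward force suggests I am carrying part of the weight, so I lower slightly while finishing.

>>> {"name": "carry_out", "arguments": {"commands": [[[-0.0081,0,0.0005],0,0.2],[[-0.0082,0,0.0005],0,0.2],[[-0.0084,0,0.001],0,0.2],[[0,0,0],0,0.2]]}}

```text
time: 13.45
tool_pos: [0.6319, -0.0834, 0.163]
tool_rot: [-3.141, 0.004, 3.073]
contact_force: [0.3, 0.2, 5.0]
opening: 0.0258
grip_force: 9.0
```

>>> {"name": "carry_out", "arguments": {"commands": [[[-0.006,0,0.001],0,0.2],[[-0.004,0,0.001],0,0.2],[[0,0,0],0,0.2]]}}

```text
time: 13.82
tool_pos: [0.6419, -0.0841, 0.1613]
tool_rot: [-3.141, 0.004, 3.073]
contact_force: [0.2, 0.2, 5.7]
opening: 0.0258
grip_force: 9.0
```

>>> {"name": "carry_out", "arguments": {"commands": [[[-0.001,0,-0.0003],0,0.2],[[-0.001,0,0],0,0.2],[[0,0,0],0,0.2]]}}

```text
time: 14.2
tool_pos: [0.643, -0.0841, 0.1612]
tool_rot: [-3.141, 0.003, 3.073]
contact_force: [0.7, -0.0, 6.2]
opening: 0.0258
grip_force: 9.0
```

```bash
python3 - <<'E'
from h import *
p=robot.read_camera("side"); q=robot.read_camera("scene")
for c in (p,q):
  for n,z in (("green_cylinder",0),("green_cap",.165),("stop",0)):
    for r in robot.tip_of(c,n)[:1]: print(n,np.round(r["at"],1),round(r["p"],2),np.round(pix2plane(c,r["at"],z),4))
a=cv2.resize(p["pixels"][90:215,230:330],(400,500),interpolation=cv2.INTER_CUBIC)
b=cv2.resize(q["pixels"][120:220,220:300],(400,500),interpolation=cv2.INTER_CUBIC)
cv2.imwrite("pics/s6.png",np.hstack([a,b])[:,:,::-1])
E
```

```text
green_cylinder [282.6 191.5] 0.63 [ 0.6385 -0.0885  0.    ]
green_cap [284.  115.8] 0.92 [ 0.633  -0.0902  0.165 ]
stop [307.3 203.2] 0.81 [ 0.6648 -0.1419  0.    ]
green_cylinder [252.4 201.6] 0.96 [ 0.6182 -0.0868  0.    ]
green_cap [250.9 137.8] 0.67 [ 0.6468 -0.0662  0.165 ]
stop [278.8 202.7] 0.73 [ 0.6472 -0.1508  0.    ]
```

View pics/s6.png

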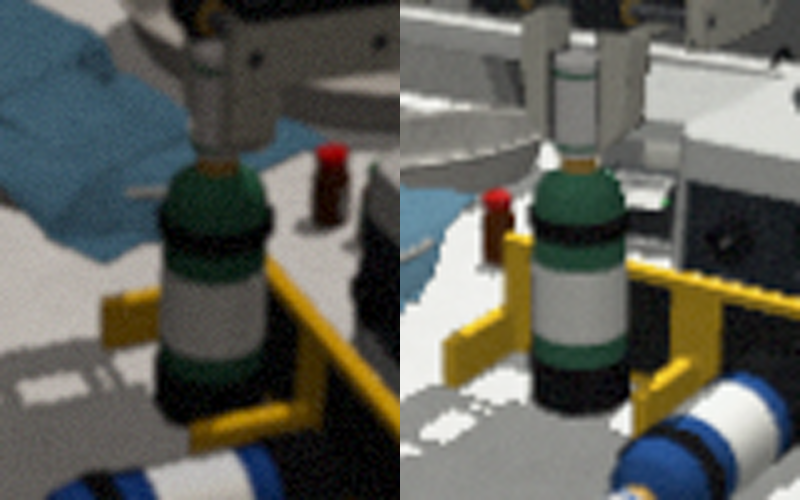

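The crops show the cylinder nearly upright in its bay, boot bottom at about (210,405) on the left and (581,390) on the right. I check the tilt and wall gap by projecting a model of the standing cylinder.

```bash
python3 - <<'E'
from h import *
s=robot.observe(); x,y,_=s["tool_pos"]
def proj(p,P):
    V=np.array(p["view"]); c=V[:3,:3]@P+V[:3,3]; return np.array([p["cx"]+p["fx"]*c[0]/-c[2],p["cy"]-p["fy"]*c[1]/-c[2]])
for n in ("side","scene"):
    p=robot.read_camera(n); o=proj(p,np.array([x,y,.06]))
    print(n,[np.round(proj(p,np.array([x,y,z])),1) for z in (.19,.165,.06,.0)],
     "px per 10mm wall-ward at z=.06:",np.round(proj(p,np.array([x+.01,y,.06]))-o,1))
    # column centroids of boundaries: green/white-body edges per row
    im=p["pixels"].astype(int); g=(im[:,:,1]>im[:,:,0]*1.5)&(im[:,:,1]>im[:,:,2]*1.15)&(im[:,:,1]>35)
    for r in range(125,205,4):
        c=np.where(g[r,240:305])[0]+240
        if len(c)>8: print(r,c.min(),c.max(),(c.min()+c.max())/2,end="; ")
    print()
E
```

```text
side [array([288.2, 100.5]), array([287.6, 113.5]), array([285. , 163.8]), array([283.7, 189.9])] px per 10mm wall-ward at z=.06: [ 4.7 -1. ]
133 275 293 284.0; 137 275 294 284.5; 
scene [array([256.3, 129.5]), array([256.3, 139.2]), array([256.2, 177.5]), array([256.1, 197.8])] px per 10mm wall-ward at z=.06: [ 1.8 -1.3]
157 248 263 255.5; 161 247 264 255.5; 169 247 304 275.5; 173 251 260 255.5; 189 247 264 255.5; 193 251 259 255.0;
```

The model check suggests the cylinder still leans 2–3° away from the wall and the foot may be a few mm off it. I ease off the downward push and nudge wall-ward.

>>> {"name": "carry_out", "arguments": {"commands": [[[-0.001,0,-0.0005],0,0.2],[[-0.001,0,-0.0005],0,0.2],[[-0.001,0,0],0,0.2],[[0,0,0],0,0.2]]}}

```text
time: 15.2
tool_pos: [0.6447, -0.0842, 0.161]
tool_rot: [3.142, -0.001, 3.073]
contact_force: [-2.3, 1.4, 3.2]
opening: 0.0256
grip_force: 9.0
```

>>> {"name": "carry_out", "arguments": {"commands": [[[-0.001,0,0],0,0.2],[[-0.001,0,0],0,0.2],[[0,0,0],0,0.2]]}}

```text
time: 15.58
tool_pos: [0.647, -0.0843, 0.1612]
tool_rot: [-3.142, 0.0, 3.073]
contact_force: [-1.6, 0.3, 4.0]
opening: 0.0257
grip_force: 9.0
```

>>> {"name": "carry_out", "arguments": {"commands": [[[-0.001,0,0],0,0.2],[[-0.001,0,0],0,0.2],[[0,0,0],0,0.2]]}}

```text
time: 15.95
tool_pos: [0.6487, -0.0845, 0.1613]
tool_rot: [-3.142, -0.001, 3.073]
contact_force: [-4.0, 1.3, 5.5]
opening: 0.0261
grip_force: 9.0
```

```bash
cat > t.py <<'E'
from h import *
def axis(tag):
    p=robot.read_camera("side"); im=cv2.GaussianBlur(p["pixels"],(3,3),0).astype(int)
    np.save("side_"+tag,p["pixels"])
    for n in ("green_cylinder","green_cap"):
        for r in robot.tip_of(p,n)[:1]: print(n,np.round(r["at"],1),round(r["p"],2))
    # cap (bright) left edge and body extents
    for r in (102,105,108,135,160,165,170,175):
        print(r,im[r,266:302].sum(1)//3)
E
python3 -c "
from t import *; axis('a')"
```

```text
green_cylinder [283.4 188.6] 0.91
green_cap [283.3 111.1] 0.75
102 [ 60  46  40  40  42  44  49  58  70  85  98 100  86  66  56  58  67  76
  82  84  86  83  72  59  53  56  59  60  58  53  47  43  45  52  56  59]
105 [87 78 65 53 46 42 41 42 43 44 45 46 48 48 44 42 45 51 56 60 63 64 59 53
 52 55 60 62 57 45 34 32 39 50 59 61]
108 [91 89 88 86 80 72 63 53 47 46 47 46 46 49 52 53 54 54 53 51 50 49 48 47
 50 54 58 61 61 60 58 57 60 63 63 62]
135 [ 83  83  85  86  85  85  81  68  49  33  27  27  28  27  26  27  28  29
  29  29  29  29  29  28  26  29  34  39  44  51  69 105 145 169 175 176]
160 [170 170 169 163 142 106  78  68  69  69  67  64  61  59  58  54  49  47
  45  43  43  44  45  47  51  56  60  65  70  71  70  75  85  97 108 119]
165 [64 61 58 55 57 62 65 66 68 71 72 74 76 77 76 75 77 78 78 78 79 79 77 76
 76 75 74 74 74 74 63 41 21 20 33 51]
170 [46 46 46 48 55 62 65 67 70 72 73 74 76 76 78 78 77 77 79 79 78 77 76 75
 75 74 73 75 74 67 51 28 12  6  6  8]
175 [73 82 83 69 50 41 48 59 66 71 74 76 77 77 78 78 77 78 80 80 78 77 77 76
 74 73 73 73 67 51 31 15  7  5  4  3]
```

The body axis now looks vertical, and pushing harder only makes the pads slide along the cap, so the foot is against the wall. The stop estimate also gives about 26 mm from axis to wall. I'm releasing.

>>> {"name": "carry_out", "arguments": {"commands": [[[0,0,-0.0005],0,0.4],[[0,0,0],0,0.5],[[0,0,0],0,0.6],[[0,0,0],0,0.6],[[0,0,0],0,0.6]], "newtons": 4}}

```text
time: 16.73
tool_pos: [0.649, -0.0845, 0.1616]
tool_rot: [3.142, 0.0, 3.073]
contact_force: [0.2, 1.0, -0.4]
opening: 0.0551
grip_force: 0.0
```

>>> {"name": "carry_out", "arguments": {"commands": [[[0,0,-0.015],0,0.6],[[0,0,-0.025],0,0.6],[[0,0,-0.03],0,0.6],[[0,0,-0.03],0,0.6],[[0,0,0],0,0.6],[[0,0,0],0,0.6]]}}

```text
time: 17.48
tool_pos: [0.6487, -0.0844, 0.2613]
tool_rot: [3.141, -0.001, 3.073]
contact_force: [-0.6, -0.4, -0.5]
opening: 0.0553
grip_force: 0.0
```

```bash
python3 - <<'E'
from h import *
p=robot.read_camera("side"); q=robot.read_camera("scene")
for c in (p,q):
  for n,z in (("green_cylinder",0),("green_cap",.165),("stop",0),("blue_cylinder",.026)):
    for r in robot.tip_of(c,n)[:1]: print(n,np.round(r["at"],1),round(r["p"],2),np.round(pix2plane(c,r["at"],z),4))
a=cv2.resize(p["pixels"][90:215,230:330],(400,500),interpolation=cv2.INTER_CUBIC)
b=cv2.resize(q["pixels"][120:220,220:300],(400,500),interpolation=cv2.INTER_CUBIC)
cv2.imwrite("pics/s7.png",np.hstack([a,b])[:,:,::-1])
E
```

```text
green_cylinder [285.6 190.5] 0.93 [ 0.6455 -0.0876  0.    ]
green_cap [286.2 115.1] 0.61 [ 0.6378 -0.0891  0.165 ]
stop [306.5 201.8] 0.89 [ 0.6655 -0.1373  0.    ]
blue_cylinder [310.8 210.6] 0.63 [ 0.641  -0.1956  0.026 ]
green_cylinder [256.4 200.4] 0.72 [ 0.6297 -0.0926  0.    ]
green_cap [254.8 134.7] 0.92 [ 0.6762 -0.061   0.165 ]
stop [276.9 201.6] 0.84 [ 0.6505 -0.1435 -0.    ]
blue_cylinder [293.1 194.2] 0.85 [ 0.6634 -0.1835  0.026 ]
```

View pics/s7.png

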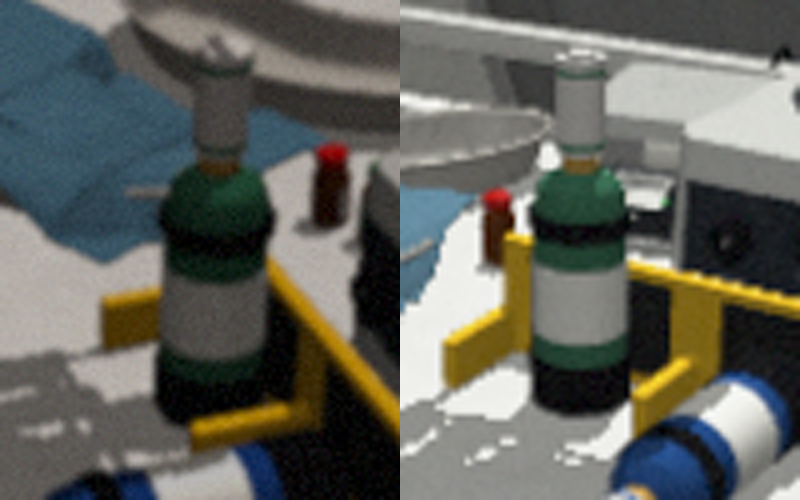

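The crops show the green cylinder free-standing and upright in its bay, cap up at about (222,45) left and (580,60) right, with the gripper clear and blue lying still. I check the wall gap numerically.

```bash
python3 - <<'E'
from h import *
p=robot.read_camera("side"); im=p["pixels"].astype(int)
y=(im[:,:,0]>90)&(im[:,:,2]<0.45*im[:,:,0])
pts=[]
for c in list(range(300,304))+list(range(315,338,2)):
    r=np.where(y[140:205,c])[0]+140
    if len(r):
        # first contiguous run from top
        k=1
        while k<len(r) and r[k]==r[k-1]+1:k+=1
        pts.append((c,r[0],r[k-1]))
print(pts)
f=lambda u,v:pix2plane(p,(u,v),.07)
low=np.array([f(c,b+.5)[:2] for c,a,b in pts if b-a<8]); up=np.array([f(c,a-.5)[:2] for c,a,b in pts if b-a<8])
for n,l in (("low",low),("up",up)):
    k=np.polyfit(l[:,1],l[:,0],1); print(n,k,"wall x at y=-.087:",np.polyval(k,-.087))
# cylinder axis: silhouette edges per row
G=cv2.GaussianBlur(p["pixels"],(3,3),0).astype(int).sum(2)
for u,v in ((283.4,165),): print("axis at z=.07:",f(u,v))
# model silhouette for candidate x
V=np.array(p["view"]);
def proj(P):
    c=V[:3,:3]@P+V[:3,3]; return np.array([p["cx"]+p["fx"]*c[0]/-c[2],p["cy"]-p["fy"]*c[1]/-c[2]])
for x in (.632,.636,.640,.644):
  for yy in (-.084,-.088):
    t=np.linspace(0,6.28,60); q=np.array([proj(np.array([x+.025*np.cos(a),yy+.025*np.sin(a),.07])) for a in t])
    b=np.array([proj(np.array([x+.027*np.cos(a),yy+.027*np.sin(a),0])) for a in t])
    c=np.array([proj(np.array([x+.013*np.cos(a),yy+.013*np.sin(a),.19])) for a in t])
    print(x,yy,"body u",q[:,0].min().round(1),q[:,0].max().round(1),"boot bottom v",b[:,1].max().round(1),"cap top u",c[:,0].min().round(1),c[:,0].max().round(1),"v",c[:,1].min().round(1))
E
```

```text
[(300, np.int64(158), np.int64(163)), (301, np.int64(159), np.int64(164)), (302, np.int64(160), np.int64(165)), (303, np.int64(161), np.int64(167)), (315, np.int64(175), np.int64(181)), (317, np.int64(176), np.int64(183)), (319, np.int64(178), np.int64(185)), (321, np.int64(180), np.int64(188)), (323, np.int64(182), np.int64(190)), (325, np.int64(185), np.int64(192)), (327, np.int64(187), np.int64(195)), (329, np.int64(189), np.int64(197)), (331, np.int64(192), np.int64(200)), (333, np.int64(194), np.int64(202)), (335, np.int64(197), np.int64(204)), (337, np.int64(199), np.int64(204))]
low [0.04164149 0.66607606] wall x at y=-.087: 0.6624532471637606
up [0.03713483 0.67583829] wall x at y=-.087: 0.6726075573972832
axis at z=.07: [ 0.63067109 -0.10149383  0.07      ]
0.632 -0.084 body u 266.8 293.2 boot bottom v 198.9 cap top u 275.1 290.0 v 98.4
0.632 -0.088 body u 267.6 294.2 boot bottom v 200.0 cap top u 276.1 291.0 v 99.3
0.636 -0.084 body u 268.7 295.1 boot bottom v 198.5 cap top u 277.2 292.0 v 98.1
0.636 -0.088 body u 269.6 296.1 boot bottom v 199.6 cap top u 278.2 293.0 v 98.9
0.64 -0.084 body u 270.6 297.0 boot bottom v 198.0 cap top u 279.3 294.1 v 97.7
0.64 -0.088 body u 271.5 298.0 boot bottom v 199.1 cap top u 280.2 295.1 v 98.6
0.644 -0.084 body u 272.5 298.9 boot bottom v 197.6 cap top u 281.3 296.1 v 97.4
0.644 -0.088 body u 273.4 299.8 boot bottom v 198.7 cap top u 282.3 297.1 v 98.3
```

The axis-to-wall distance measures about 23–26 mm, so the cylinder is against the wall within measuring error. Handing in.

```bash
python3 -c "
from cell import robot
print(robot.hand_in())"
```

```text
the job is handed in; nothing more can be done
None
```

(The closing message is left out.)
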